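Level the drying shelf

TASK

Set the spirit level on the middle of the drying shelf, lengthwise from the hinged end towards the levelling foot, press it down firmly, and let go of it. Then push the levelling foot's wing knob down against its spring and, keeping it down, turn it until the bubble sits centred between the two lines. Finish still gripping the knob and holding it pushed down, with the bubble centred, and leave the bowl, jar and cork disc alone.

Things in the scene. Friction and masses are not known exactly. Their poses are not given: they have to be found in the camera images.
- level_center (a point): The spirit level: an aluminium bar 180 mm long (its x), 30 mm wide (its y), 48 mm high (its z), 0.3 kg, upright on the bench; the point is its centre, 24 mm above its underside. In the middle of its top is a dark green vial window 80 mm long with two black cross lines 14 mm either side of the middle and a pale bubble. Either way round is fine.
- bubble (a joint): Where the pale bubble (18 mm long, 13 mm wide) stands in the vial, in m along the level's x from the middle: 0 is centred, limits +-0.024. It drifts to the higher end, about 0.36 m per rad of slope (18 mm for 0.05 rad), and needs about 1 s to settle.
- shelf_mid (a point): Centre of the upper face of the drying shelf, a plywood board 180 mm (its x) by 250 mm (its y) by 18 mm, about 60 mm above the bench. It hinges at its -y edge; the levelling foot is off its +y edge. At the start the foot end is too low, by 0.024 to 0.056 rad.
- knob_grip (a point): Centre of the black wing knob of the levelling foot: upright bar 46 mm long (its x), 14 thick (its y), 24 high, centred 108 mm above the bench, 45 mm beyond the shelf's +y edge, on a slim upright spindle. Turned clockwise seen from above it raises the foot end, 0.04 rad of slope per rad of turn; friction 0.2 N m; stays where left; its own height is unchanged by turning.
- press (a joint): How far the wing knob is pushed down, in m: 0 up, 0.006 at the stop; spring 2 N at the start of travel, about 10 N at the stop. It springs up when let go. It counts as pushed down beyond 0.003.
- bowl_rim (a point): Bystander: open clay bowl, 110 mm across the rim and 60 mm high; this point is the centre of its mouth. Leave alone.
- jar: Bystander: white jar with cork cap, 60 mm across, 85 mm high; origin at the centre of its underside. Leave alone.
- bat_center (a point): Bystander: flat cork disc 80 mm across, 22 mm high; its centre. Leave alone.
There are look-alikes about, which are no part of the job. Several things look just like the part that bears level_center: the one meant starts farthest to the robot's right.

How it is judged (in metres and radians):
On the way, in this order (a step that is already met when the one before it is completed fails the run):
1. the level lies lengthwise on the middle of the shelf and is pressed down on it (over 6 N) (contact force between level and shelf above 6 N and horizontal distance between level_center and shelf_mid below 0.03 m and angle between the x axis of level_center and the y axis of shelf_mid, either way round below 0.2 rad and angle between the z axis of level_center and the z axis of shelf_mid, either way round below 0.06 rad), for 0.1 s.
2. the level is let go and the knob is gripped and pushed down while the bubble is still off centre (contact force between the fingers and level below 0.2 N and contact force between the fingers and knob above 2 N and value of joint press above 0.003 m and (value of joint bubble above 0.004 m or value of joint bubble below -0.004 m)), for 0.1 s.
3. with the knob still held down the bubble comes to the middle (value of joint press above 0.003 m and contact force between the fingers and knob above 2 N and value of joint bubble between -0.004 and 0.004 m), for 0.3 s.
At the end, for the whole second after the job is handed in: The gripper still holds the wing knob pushed down by more than 3 mm; the bubble stands within 4 mm of the middle (wholly between the lines) and the shelf within 0.015 rad of level; the level rests on the shelf, untouched by the robot, within 35 mm of the shelf's middle and 0.22 rad of lengthwise (all of step 3 and angle between shelf_mid's own z axis and vertical below 0.015 rad and contact force between level and shelf above 1 N and contact force between each of the arm, the fingers and level below 0.2 N and horizontal distance between level_center and shelf_mid below 0.035 m and angle between the x axis of level_center and the y axis of shelf_mid, either way round below 0.22 rad); the arm keeps its last pose, push and grip.
It fails at once if a bystander is shifted by more than 30 mm (distance of any of bowl_rim, jar, bat_center from where it was at the start of the episode above 0.03 m).
It also fails if it takes over 54 s, if anything falls off the work surface, if the arm or the gripper's body presses on something with over 40 N, if the wrist force passes 120 N, or if a joint passes its speed limit or range.

ROBOT

A 6-joint arm with a two-finger parallel gripper is mounted at the origin on the work surface. World frame = base frame: x ahead of the robot, y to its left, z up, the work surface at z = 0. Lengths are in mm, angles in rad, forces in N, time in s.
With the tool pointing down it reaches from about 325 to 875 mm from the base axis. Payload 4.4 kg.
Tool frame: the origin (TCP) lies midway between the tips of the shut fingers; the grasp point (between the pads) lies 19 mm behind it (robot.hold_point_z is the z of the grasp point in the tool frame, in mm); z points along the fingers, y is the direction in which the jaws open and shut (so a half turn about z gives the same grasp; the last joint's range is limited). The gripper opens to 85 mm and grips with 20 to 120 N. Pads are 22 mm wide; open, the fingers measure 114 mm over their backs; the gripper's body (76 mm by 85 mm) begins 54 mm behind the grasp point. The pads swing forward as they close: fully open they stand 13 mm farther back than shut.
Start: joints at [-1.296, 0.207, 1.542, -0, 1.393, -0.15], TCP at [237.492, -523.665, 210.082] pointing down, gripper open.
Joint ranges: [-2.73, 2.73], [-0.86, 2.22], [0.23, 2.46], [-1.11, 4.25], [0.08, 2.63], [-2.82, 2.82]. Speed limits (rad/s): [2.79, 2.79, 3.14, 3.14, 3.14, 3.14].

INTERFACE

Orientations are given as a unit quaternion [x, y, z, w].
In Python, from station import robot gives the robot as it stands.
- The arm moves only by the tool servo_tool, never from a script. Its argument "targets" is a list of rows, each a list of 7 numbers: the shift along the tool's x, y, z in m, then the turn, a rotation vector about the tool's x, y, z in rad, then the opening, from 0 (shut) to 1 (fully open). In form: [[dx, dy, dz, ax, ay, az, jaw], ...]. A call has 1 to 5 rows; each row is the pose to reach, as a shift and turn from the pose measured when the call began, along the tool's axes at that moment; what a row does not reach only later rows make up. A row lasts 1/8 s, in which the tool goes at most 62.5 mm and 10.7 degrees, less where a joint would pass 70% of its speed; a pose out of reach is approached as far as the arm can. A call with a gripper value outside its range is refused whole. The fingers move at their own pace and stop on an object; "newtons" is the grip in N (left out, the last holds). Time passes only in rows, so rows that repeat a pose let the fingers close. It gives the time, the measured TCP pose, the force and the opening at its end, in the units of the state.
- robot.get_state(): the state, without advancing time (a new reading comes with each control period).
- robot.snapshot(name): name is "scene" or "side" or "wrist"; returns a dict with "frame" (480x640x3 uint8, blue, green, red), "range_z" (480x640 float32, mm along the optical axis (not along the pixel's ray), 0 where there is no reading), "camera_matrix" (3x3 intrinsics, pixels), "dist" ([k1, k2, p1, p2, k3] as OpenCV has them; the pictures are not rectified), "rvec" (rotation vector, rad) and "tvec" (3), from world to camera coordinates, as OpenCV has them; the wrist camera has in their place "mount" (4x4, takes a point from camera to tool coordinates, whose origin is the TCP and whose axes are the flange's). Camera axes: x right, y down, z forward; pixel columns grow to the right and rows downward; lengths in mm; the calibration is good to about 2 mm. A picture is of the moment at which its call begins: read the wrist's pose just before it.
- robot.hand_in(): hands the job in, once; it reports no verdict.
The state is a dict: "clock": time; "joints": joint angles; "joint_vel": joint speeds; "joint_efforts": joint torques, N m; "position": TCP position; "tcp_rot": TCP orientation; "contact_force": force on the tool from outside, world axes, zero at the start; "ft_torque": the same for the moment, N m; "grip_width": finger opening in mm.
Only numpy, scipy, OpenCV 4.12 (cv2) and the standard library are available. Lean on these libraries where they do the work, as an engineer would, in place of code of your own. Each camera call takes 0.05 s, during which the arm holds its last target. There are 200 camera calls.

## Working session

There is one attempt and no reset: what is moved stays moved. The work goes in short steps, Python scripts to look and compute and a tool call to move; the robot and the scene stay as the last step left them, time stands still between calls to the robot, and variables do not carry over. Pictures are saved under pics/ and viewed, about 8 in all and at most 12, crops included, and the job is handed in when it is done.

Besides the shell and the picture viewer there is one more tool, called after "Call:" as name(argument=value, ...), one argument or row to a line, values as JSON. servo_tool: Moves the arm, as the interface text tells. Its arguments: {"type":"object","properties":{"targets":{"type":"array","items":{"type":"array","items":{"type":"number"}}},"newtons":{"type":"number"}},"required":["targets"]}

```bash
ls; mkdir -p pics; cat > h.py <<'E'
import numpy as np, cv2, pickle
from scipy.spatial.transform import Rotation as R
from station import robot
def snap(n):
    st=robot.get_state(); s=robot.snapshot(n)
    if 'mount' in s:
        T=np.eye(4);T[:3,:3]=R.from_quat(st['tcp_rot']).as_matrix();T[:3,3]=st['position']
        s['T']=T@np.array(s['mount'])
    else:
        M=np.eye(4);M[:3,:3]=cv2.Rodrigues(np.array(s['rvec'],float))[0];M[:3,3]=np.ravel(s['tvec'])
        s['T']=np.linalg.inv(M)
    return s
def rays(s,px):
    p=cv2.undistortPoints(np.array(px,float).reshape(-1,1,2),np.array(s['camera_matrix']),np.array(s['dist'])).reshape(-1,2)
    return np.c_[p,np.ones(len(p))]
def onplane(s,px,z):
    d=rays(s,px)@s['T'][:3,:3].T; o=s['T'][:3,3]
    return o+d*((z-o[2])/d[:,2])[:,None]
def depth(s,px):
    px=np.array(px).reshape(-1,2); q=s['range_z'][px[:,1].astype(int),px[:,0].astype(int)]
    return (rays(s,px)*q[:,None])@s['T'][:3,:3].T+s['T'][:3,3]
E
python3 - <<'E'
from h import *
for n in('scene','side'):
    s=snap(n); pickle.dump(s,open(f'{n}0.pkl','wb')); cv2.imwrite(f'pics/{n}0.png',s['frame']); print(s['T'][:3,3])
print(robot.get_state())
E
```

```text
pics
[1355.6900327   166.76825055  733.67884727]
[515.82589266 953.03601439 638.20470773]
{'clock': 0.1, 'joints': array([-1.29551034e+00,  2.07343911e-01,  1.54282461e+00,  6.72441547e-06,
        1.39348689e+00, -1.50536831e-01]), 'joint_vel': array([-0.00055982, -0.00086417, -0.00350725, -0.00045912,  0.00125909,
       -0.00025607]), 'joint_efforts': array([ 8.04329829e-05, -3.84089684e+01, -2.92547715e+01, -1.74877373e-04,
        4.80966526e-03,  1.00055490e-05]), 'position': array([ 237.28821066, -522.95766164,  209.03031676]), 'tcp_rot': array([ 9.77419465e-01,  2.11305765e-01, -6.09879094e-05, -1.02958331e-03]), 'contact_force': array([ 0.27805112, -0.71152327,  0.72100293]), 'ft_torque': array([ 0.03077183,  0.02868551, -0.03663272]), 'grip_width': 85.51707682176624}
```

View pics/scene0.png

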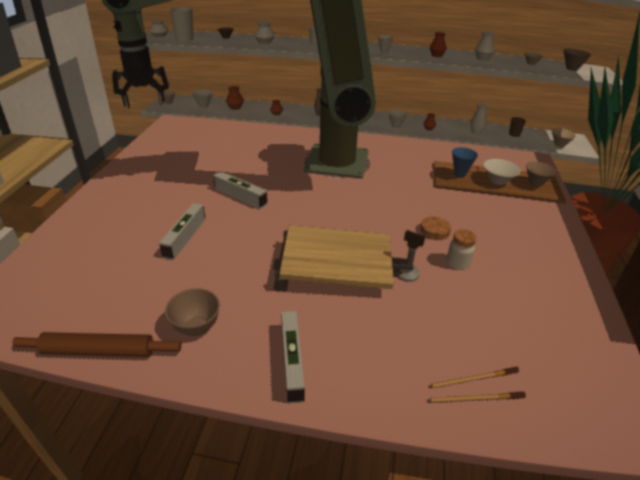

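View pics/side0.png

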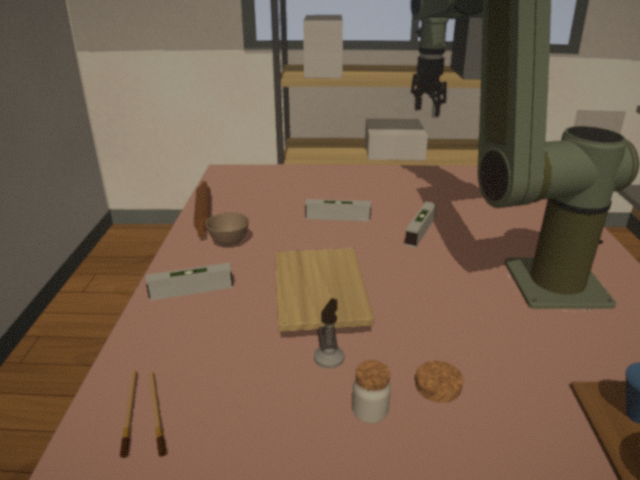

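The scene view shows the three levels at about (183,230), (240,190) and (292,355), the shelf at (338,257) and the knob at (414,240). The bowl is at (192,312), the jar at (461,250) and the cork disc at (435,228). Next I'll locate them with depth.

```bash
python3 - <<'E'
from h import *
u,v=np.meshgrid(np.arange(640),np.arange(480)); px=np.c_[u.ravel(),v.ravel()]
for n in('scene','side'):
    s=pickle.load(open(f'{n}0.pkl','rb')); P=depth(s,px).reshape(480,640,3); ok=s['range_z']>0
    print(n,'bench z',np.median(P[...,2][ok&(abs(P[...,2])<15)]))
    m=ok&(P[...,2]>14)&(P[...,2]<130)&(P[...,0]>150)&(P[...,0]<1100)&(abs(P[...,1])<800)
    k,l,st,c=cv2.connectedComponentsWithStats(m.astype(np.uint8))
    for i in range(1,k):
        if st[i,4]<150: continue
        Q=P[l==i]; zt=np.percentile(Q[:,2],95)
        top=Q[Q[:,2]>zt-8]
        r=cv2.minAreaRect(top[:,:2].astype(np.float32))
        print(c[i].round(),st[i,4],'ztop',zt.round(),'rect',np.round(r[0]),np.round(r[1]),round(r[2],1))
    m=ok&(P[...,2]>40)&(P[...,2]<70)
    # shelf plane: yellow
    hsv=cv2.cvtColor(s['frame'],cv2.COLOR_BGR2HSV)
    b=(hsv[...,0]>15)&(hsv[...,0]<28)&(hsv[...,1]>90)&m
    k,l,st,c=cv2.connectedComponentsWithStats(b.astype(np.uint8)); i=1+np.argmax(st[1:,4])
    Q=P[l==i]; Q=Q[Q[:,2]>45]; A=np.c_[Q[:,:2],np.ones(len(Q))]; f=np.linalg.lstsq(A,Q[:,2],rcond=None)[0]
    r=cv2.minAreaRect(Q[:,:2].astype(np.float32)); print('shelf',r,f,'zc',f@[*r[0],1], cv2.boxPoints(r).round())
    k=ok&(P[...,2]>92)&(P[...,2]<130)&(abs(P[...,0]-600)<250)&(abs(P[...,1]-200)<150)
    Q=P[k]; print('knob',len(Q),np.median(Q,0),Q.min(0),Q.max(0),cv2.minAreaRect(Q[:,:2].astype(np.float32)))
E
```

```text
scene bench z 0.36270447157113495
[240. 188.] 856 ztop 49.0 rect [ 275. -248.] [186.  37.] 65.0
[182. 229.] 1037 ztop 50.0 rect [ 494. -326.] [ 34. 186.] 85.7
[436. 226.] 464 ztop 24.0 rect [330. 317.] [79. 78.] 65.4
[343. 256.] 6767 ztop 64.0 rect [532. 112.] [187. 314.] 6.7
[462. 248.] 813 ztop 87.0 rect [449. 370.] [52. 52.] 69.7
[192. 309.] 1664 ztop 61.0 rect [ 774. -181.] [109. 107.] 40.4
[292. 356.] 1471 ztop 50.0 rect [821.  35.] [184.  30.] 16.8
[ 96. 344.] 3026 ztop 45.0 rect [ 882. -350.] [ 33. 222.] 11.1
shelf ((537.9368286132812, 78.10336303710938), (181.243408203125, 253.73239135742188), 7.044634819030762) [-6.82003440e-03 -3.98963632e-02  6.22943628e+01] zc 55.50957500795796 [[432. 193.]
 [464. -59.]
 [643. -37.]
 [612. 215.]]
knob 271 [521.20042077 245.47967885 111.51496218] [501.75119305 223.44284527  92.22841303] [531.46131038 268.85246888 124.34465844] ((518.9987182617188, 244.5117950439453), (47.72455978393555, 21.643754959106445), 66.17156219482422)
side bench z 1.4283742029723498
[218. 220.] 1805 ztop 61.0 rect [ 776. -180.] [108. 113.] 8.6
[338. 208.] 1094 ztop 51.0 rect [ 494. -326.] [ 41. 182.] 86.1
[420. 222.] 669 ztop 52.0 rect [ 278. -244.] [188.  32.] 65.3
[321. 294.] 7512 ztop 76.0 rect [514. 251.] [46. 22.] 68.3
[189. 279.] 1802 ztop 50.0 rect [822.  36.] [180.  39.] 16.9
[371. 389.] 1901 ztop 87.0 rect [449. 373.] [54. 51.] 87.1
[439. 379.] 1366 ztop 25.0 rect [330. 318.] [79. 79.] 64.8
shelf ((536.6778564453125, 81.32115173339844), (179.78799438476562, 252.97119140625), 6.6773881912231445) [ 5.50596854e-03 -4.61784082e-02  5.67362069e+01] zc 55.93585699725464 [[433. 196.]
 [462. -55.]
 [641. -34.]
 [611. 217.]]
knob 331 [515.348796   256.92107624 114.11031202] [503.04699584 228.02369301  92.13389472] [530.52676178 273.34301657 123.37436301] ((513.8421630859375, 251.5144805908203), (45.85807800292969, 20.254623413085938), 67.7564468383789)
```

```bash
cat > d.py <<'E'
import sys
from h import *
# x y z of TCP, yaw deg of tool x, tilt (shelf slope rad, foot end low along given axis)
def delta(x,y,z,yaw,tilt=0,axis=7.1):
    st=robot.get_state(); R0=R.from_quat(st['tcp_rot'])
    Rt=R.from_rotvec(tilt*np.array([np.cos(np.radians(axis)),np.sin(np.radians(axis)),0]))*R.from_euler('z',yaw,degrees=True)*R.from_euler('x',180,degrees=True)
    d=R0.inv().apply(np.array([x,y,z])-st['position'])/1000
    w=(R0.inv()*Rt).as_rotvec()
    print('t',st['clock'],'pos',st['position'].round(1),'F',st['contact_force'].round(1),'grip',round(st['grip_width'],1),'q6',st['joints'][5].round(2));print('d',d.round(4),'w',w.round(3))
if __name__=='__main__': delta(*map(float,sys.argv[1:]))
E
python3 d.py 494 -326 110 -4.3
```

```text
t 0.1 pos [ 237.3 -523.   209. ] F [ 0.3 -0.7  0.7] grip 85.5 q6 -0.15
d [ 0.3151 -0.0731  0.0993] w [-0.002  0.     0.501]
```

Call:
servo_tool(
  targets=[
    [0.06,-0.014,0.01,0,0,0.1,1],
    [0.12,-0.028,0.025,0,0,0.2,1],
    [0.18,-0.042,0.045,0,0,0.3,1],
    [0.24,-0.056,0.065,0,0,0.4,1],
    [0.295,-0.068,0.085,0,0,0.5,1],
  ],
  newtons=60,
)

```text
clock: 0.72
position: [476.7, -339.3, 124.4]
tcp_rot: [0.999, -0.039, -0.0, -0.001]
contact_force: [-0.4, -0.9, -0.7]
grip_width: 85.3
```

```bash
python3 - <<'E'
from h import *
from d import delta
s=snap('wrist'); cv2.imwrite('pics/w1.png',s['frame']); pickle.dump(s,open('w1.pkl','wb'))
u,v=np.meshgrid(np.arange(640),np.arange(480)); px=np.c_[u.ravel(),v.ravel()]
P=depth(s,px); P=P[(s['range_z'].ravel()>0)]
Q=P[(P[:,2]>40)&(P[:,2]<56)&(abs(P[:,0]-494)<140)&(abs(P[:,1]+326)<60)]
r=cv2.minAreaRect(Q[:,:2].astype(np.float32)); print(len(Q),r,np.median(Q[:,2]))
delta(494,-326,110,-4.3); delta(494,-326,16,-4.3)
E
```

```text
13987 ((494.3899230957031, -327.0458679199219), (30.449874877929688, 181.97842407226562), 85.82892608642578) 47.66804376704064
t 0.775 pos [ 480.5 -332.4  121.1] F [ 2.7  2.4 -1.1] grip 85.5 q6 0.89
d [ 0.013  -0.0072  0.0112] w [-0.01   0.001  0.   ]
t 0.775 pos [ 480.5 -332.4  121.1] F [ 2.7  2.4 -1.1] grip 85.5 q6 0.89
d [ 0.0131 -0.0063  0.1052] w [-0.01   0.001  0.   ]
```

View pics/w1.png

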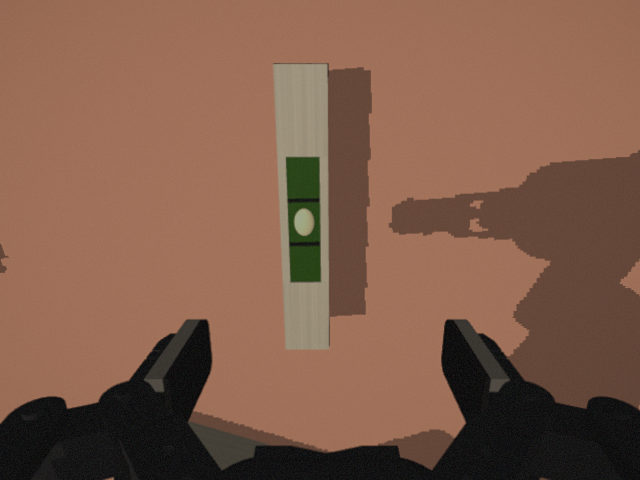

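The wrist view confirms the level, with its vial centred at (304,221) and its position agreeing within about 1 mm. Next I'll descend and grip it.

Call:
servo_tool(
  targets=[
    [0.013,-0.006,0.02,-0.01,0,0,1],
    [0.013,-0.006,0.04,-0.01,0,0,1],
    [0.013,-0.006,0.07,-0.01,0,0,1],
    [0.013,-0.006,0.105,-0.01,0,0,1],
    [0.013,-0.006,0.105,-0.01,0,0,0.7],
  ],
)

```text
clock: 1.4
position: [490.8, -323.7, 12.5]
tcp_rot: [0.999, -0.037, -0.004, -0.003]
contact_force: [1.1, 1.4, -0.1]
grip_width: 69.8
```

Call:
servo_tool(
  targets=[
    [0,0,0,0,0,0,0],
    [0,0,0,0,0,0,0],
    [0,0,0,0,0,0,0],
    [0,0,0,0,0,0,0],
    [0,0,0,0,0,0,0],
  ],
  newtons=60,
)

```text
clock: 2.02
position: [491.8, -325.1, 14.3]
tcp_rot: [0.999, -0.037, -0.003, -0.002]
contact_force: [-1.2, -2.2, 5.5]
grip_width: 28.5
```

```bash
python3 d.py 494 -326 130 -4.3
```

```text
t 2.025 pos [ 491.8 -325.1   14.3] F [-1.2 -2.2  5.5] grip 28.5 q6 0.92
d [ 0.0016  0.0004 -0.1157] w [-0.003  0.005  0.   ]
```

Call:
servo_tool(
  targets=[
    [0.0,0,-0.02,0,0,0,0],
    [0.0,0,-0.05,0,0,0,0],
    [0.0,0,-0.085,0,0,0,0],
    [0.0,0,-0.115,0,0,0,0],
    [0.0,0,-0.115,0,0,0,0],
  ],
)

```text
clock: 2.65
position: [494.3, -326.8, 132.8]
tcp_rot: [0.999, -0.037, 0.0, 0.001]
contact_force: [-1.0, 0.5, -2.7]
grip_width: 28.5
```

```bash
python3 d.py 537 78 130 97.1
```

```text
t 2.65 pos [ 494.3 -326.8  132.8] F [-1.   0.5 -2.7] grip 28.5 q6 0.92
d [ 0.0125 -0.4068  0.0024] w [ 1.000e-03  1.000e-03 -1.769e+00]
```

Call:
servo_tool(
  targets=[
    [0.0,-0.03,0,0,0,-0.16,0],
    [0.0,-0.07,0,0,0,-0.32,0],
    [0.003,-0.11,0,0,0,-0.48,0],
    [0.005,-0.15,0,0,0,-0.64,0],
    [0.007,-0.19,0,0,0,-0.8,0],
  ],
)

```text
clock: 3.28
position: [513.8, -135.7, 130.5]
tcp_rot: [0.934, 0.357, -0.001, -0.001]
contact_force: [0.7, 0.4, -3.3]
grip_width: 28.1
```

```bash
python3 d.py 537 78 125 97.1
```

```text
t 3.275 pos [ 513.8 -135.7  130.5] F [ 0.7  0.4 -3.3] grip 28.1 q6 0.42
d [ 0.1599 -0.1437  0.0056] w [-0.003  0.    -0.964]
```

Call:
servo_tool(
  targets=[
    [0.032,-0.029,0,0,0,-0.18,0],
    [0.064,-0.057,0,0,0,-0.36,0],
    [0.096,-0.086,0,0,0,-0.54,0],
    [0.128,-0.115,0.0,0,0,-0.72,0],
    [0.16,-0.144,0.0,0,0,-0.89,0],
  ],
)

```text
clock: 3.9
position: [535.1, 79.9, 128.6]
tcp_rot: [0.687, 0.726, -0.002, -0.003]
contact_force: [1.1, -0.6, -3.0]
grip_width: 28.0
```

```bash
python3 d.py 537 78 110 97.1 -0.043; python3 - <<'E'
from h import *
s=snap('side'); cv2.imwrite('pics/s2.png',s['frame'])
E
```

```text
t 3.9 pos [535.1  79.9 128.6] F [ 1.1 -0.6 -3. ] grip 28.0 q6 -0.07
d [-0.002   0.0019  0.0185] w [-0.008 -0.045 -0.068]
```

View pics/s2.png

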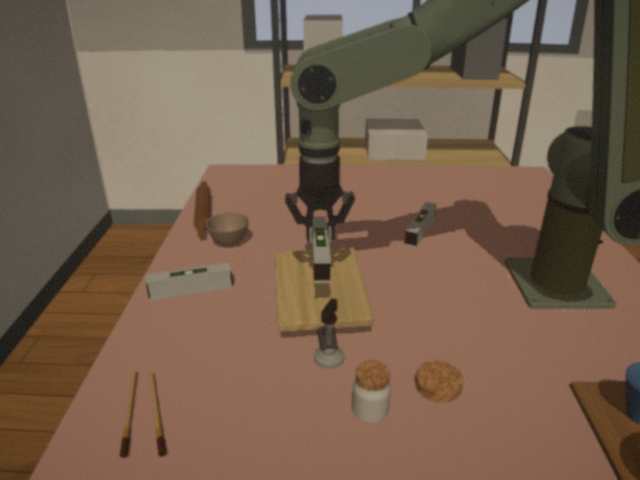

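The side view shows the level at (320,250), held over the shelf middle and roughly lengthwise. Next I'll tilt to match the slope and lower it.

Call:
servo_tool(
  targets=[
    [-0.002,0.002,0.01,-0.008,-0.045,-0.068,0],
    [-0.002,0.002,0.025,-0.008,-0.045,-0.068,0],
    [-0.002,0.002,0.04,-0.008,-0.045,-0.068,0],
    [-0.003,0.002,0.048,-0.008,-0.045,-0.068,0],
    [-0.003,0.002,0.048,-0.008,-0.045,-0.068,0],
  ],
)

```text
clock: 4.58
position: [536.3, 82.1, 79.5]
tcp_rot: [0.66, 0.751, -0.013, 0.014]
contact_force: [-0.4, 0.5, -3.6]
grip_width: 28.3
```

```bash
python3 d.py 537 78 69 97.1 -0.043
```

```text
t 4.575 pos [536.3  82.1  79.5] F [-0.4  0.5 -3.6] grip 28.3 q6 -0.09
d [-0.0038  0.0002  0.0106] w [-0.001 -0.006  0.005]
```

Call:
servo_tool(
  targets=[
    [-0.004,0,0.005,0,-0.006,0.005,0],
    [-0.004,0,0.009,0,-0.006,0.005,0],
    [-0.004,0,0.011,0,-0.006,0.005,0],
    [-0.004,0,0.011,0,-0.006,0.005,0],
  ],
)

```text
clock: 5.08
position: [537.0, 77.7, 69.1]
tcp_rot: [0.662, 0.749, -0.015, 0.016]
contact_force: [-0.8, -0.8, 1.0]
grip_width: 28.4
```

Call:
servo_tool(
  targets=[
    [0,0,0.002,0,0,0,0],
    [0,0,0.002,0,0,0,0],
  ],
)

```text
clock: 5.32
position: [537.1, 77.7, 69.0]
tcp_rot: [0.662, 0.749, -0.015, 0.016]
contact_force: [-4.9, -0.8, 9.0]
grip_width: 28.5
```

Call:
servo_tool(
  targets=[
    [0,0,0.002,0,0,0,0],
    [0,0,0.002,0,0,0,0],
    [0,0,0.002,0,0,0,0],
  ],
)

```text
clock: 5.7
position: [537.2, 77.7, 69.0]
tcp_rot: [0.662, 0.749, -0.015, 0.016]
contact_force: [-5.5, 0.2, 9.9]
grip_width: 28.1
```

Call:
servo_tool(
  targets=[
    [0,0,0.004,0,0,0,0],
    [0,0,0.004,0,0,0,0],
    [0,0,0.004,0,0,0,0],
    [0,0,0.004,0,0,0,0],
  ],
)

```text
clock: 6.2
position: [537.3, 77.7, 68.8]
tcp_rot: [0.662, 0.749, -0.015, 0.016]
contact_force: [-8.0, 0.1, 19.2]
grip_width: 28.2
```

Call:
servo_tool(
  targets=[
    [0,0,0,0,0,0,0],
    [0,0,0,0,0,0,0.3],
    [0,0,0,0,0,0,0.6],
    [0,0,0,0,0,0,0.7],
  ],
)

```text
clock: 6.7
position: [537.5, 77.7, 68.7]
tcp_rot: [0.662, 0.749, -0.015, 0.016]
contact_force: [-0.5, 0.2, 0.8]
grip_width: 60.0
```

Call:
servo_tool(
  targets=[
    [0,0,-0.01,0,0,0,0.8],
    [0,0,-0.04,0,0,0,0.8],
    [0,0,-0.08,0,0,0,0.8],
    [0,0,-0.12,0,0,0,0.8],
    [0,0,-0.12,0,0,0,0.8],
  ],
)

```text
clock: 7.32
position: [540.6, 83.2, 194.0]
tcp_rot: [0.662, 0.749, -0.012, 0.02]
contact_force: [0.3, -0.5, -0.0]
grip_width: 68.3
```

```bash
python3 - <<'E'
from h import *
from d import delta
s=snap('scene'); cv2.imwrite('pics/c3.png',s['frame']); pickle.dump(s,open('c3.pkl','wb'))
w=snap('wrist'); cv2.imwrite('pics/w3.png',w['frame']); pickle.dump(w,open('w3.pkl','wb'))
cv2.imwrite('pics/both3.png',np.hstack([cv2.resize(s['frame'][150:330,220:480],(400,277)),cv2.resize(w['frame'],(400,277))]))
delta(516,249,150,67)
E
```

```text
t 7.425 pos [537.3  83.  189.3] F [-0.6 -0.1 -1.4] grip 68.4 q6 -0.09
d [ 0.1689 -0.0006  0.0318] w [0.012 0.044 0.526]
```

View pics/both3.png

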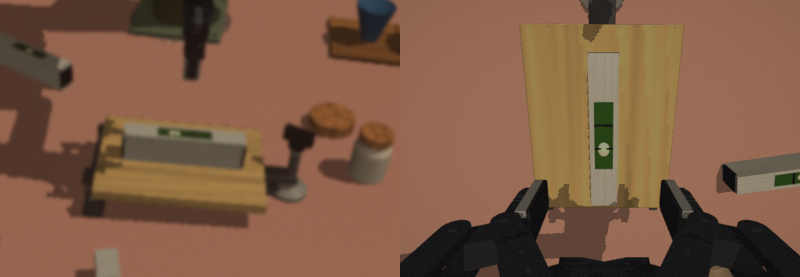

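The level lies in the middle of the shelf, lengthwise. Its bubble is well off, towards the hinge end (wrist half of the picture, about (603,150)). Next I'll approach the knob and measure it from close up.

Call:
servo_tool(
  targets=[
    [0.03,0,0.0,0.012,0.02,0.13,0.8],
    [0.06,0.0,0.0,0.012,0.044,0.26,0.8],
    [0.09,0,0.0,0.012,0.044,0.4,0.8],
    [0.11,0.015,0.0,0.012,0.044,0.526,0.8],
    [0.11,0.015,0.0,0.012,0.044,0.526,0.8],
  ],
)

```text
clock: 8.05
position: [537.4, 194.7, 182.3]
tcp_rot: [0.833, 0.553, -0.002, -0.001]
contact_force: [-0.5, -0.9, -0.1]
grip_width: 68.4
```

```bash
python3 - <<'E'
from h import *
from d import delta
s=snap('wrist'); cv2.imwrite('pics/w4.png',s['frame']); pickle.dump(s,open('w4.pkl','wb'))
u,v=np.meshgrid(np.arange(640),np.arange(480)); px=np.c_[u.ravel(),v.ravel()]
P=depth(s,px); g=s['range_z'].ravel()>0
m=g&(P[:,2]>112)&(P[:,2]<127)&(np.hypot(P[:,0]-516,P[:,1]-249)<45)
Q=P[m]; r=cv2.minAreaRect(Q[:,:2].astype(np.float32)); print(len(Q),r,np.median(Q[:,2]),px[m].mean(0))
delta(516,249,150,67)
E
```

```text
1992 ((516.44970703125, 247.13465881347656), (45.6666374206543, 14.469783782958984), 67.33429718017578) 119.56602318484335 [258.35190763 185.062249  ]
t 8.1 pos [537.3 193.9 182.5] F [-0.4 -0.6 -0.5] grip 68.4 q6 0.59
d [ 0.0426 -0.0409  0.0326] w [-0.003  0.002  0.002]
```

View pics/w4.png

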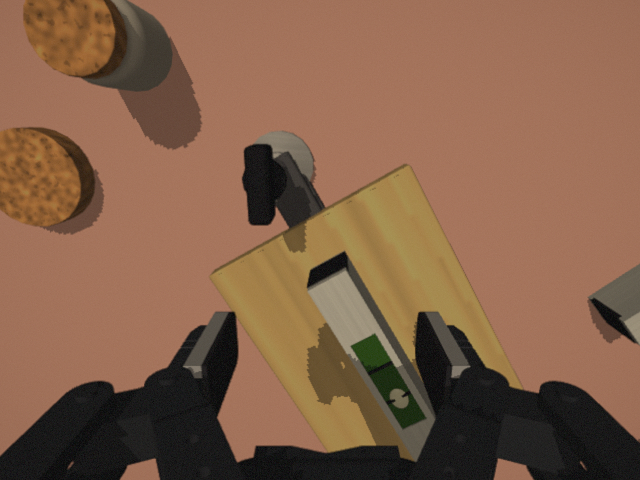

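The wrist view shows the knob at (258,185), with its bar at 67.3° in the world, and clear space around it. Next I'll go down around it.

Call:
servo_tool(
  targets=[
    [0.02,-0.02,0.0,0,0,0.0,0.8],
    [0.041,-0.04,0.01,0,0,0,0.8],
    [0.041,-0.04,0.03,0,0,0,0.6],
    [0.041,-0.04,0.06,0,0,0,0.6],
    [0.041,-0.04,0.08,0,0,0,0.6],
  ],
)

```text
clock: 8.72
position: [514.4, 245.6, 100.2]
tcp_rot: [0.833, 0.553, -0.004, -0.001]
contact_force: [0.3, -0.3, -0.5]
grip_width: 51.1
```

```bash
python3 d.py 516.4 247.1 90 67.3
```

```text
t 8.725 pos [514.4 245.6 100.2] F [ 0.3 -0.3 -0.5] grip 51.1 q6 0.69
d [0.0022 0.0013 0.0102] w [-0.006  0.005 -0.002]
```

Call:
servo_tool(
  targets=[
    [0.002,0.001,0.01,-0.006,0.005,0,0.5],
    [0.002,0.001,0.01,-0.006,0.005,0,0.2],
    [0.002,0.001,0.01,-0.006,0.005,0,0],
    [0.002,0.001,0.01,-0.006,0.005,0,0],
    [0.002,0.001,0.01,-0.006,0.005,0,0],
  ],
  newtons=60,
)

```text
clock: 9.35
position: [516.3, 246.7, 90.8]
tcp_rot: [0.833, 0.553, -0.0, 0.0]
contact_force: [-0.3, -2.3, 0.5]
grip_width: 11.6
```

Call:
servo_tool(
  targets=[
    [0,0,0,0,0,0,0],
    [0,0,0,0,0,0,0],
    [0,0,0,0,0,0,0],
  ],
  newtons=60,
)

```text
clock: 9.72
position: [516.3, 246.7, 90.8]
tcp_rot: [0.833, 0.553, -0.0, 0.0]
contact_force: [0.6, -2.1, -0.9]
grip_width: 11.5
```

```bash
python3 d.py 516.4 247.1 84 67.3
```

```text
t 9.725 pos [516.3 246.7  90.8] F [ 0.6 -2.1 -0.9] grip 11.5 q6 0.69
d [ 0.0004 -0.0001  0.0068] w [ 0.001  0.001 -0.002]
```

Call:
servo_tool(
  targets=[
    [0,0,0.003,0,0,0,0],
    [0,0,0.006,0,0,0,0],
    [0,0,0.008,0,0,0,0],
    [0,0,0.008,0,0,0,0],
  ],
  newtons=80,
)

```text
clock: 10.22
position: [516.5, 246.8, 84.8]
tcp_rot: [0.833, 0.553, 0.0, 0.001]
contact_force: [-5.6, -3.1, 10.7]
grip_width: 11.0
```

```bash
python3 d.py 516.4 247.1 84 67.3; python3 - <<'E'
from h import *
for n in('scene','side'):
    s=snap(n); pickle.dump(s,open(n+'5.pkl','wb')); f=s['frame']
    a=f[210:290,260:440] if n=='scene' else f[220:380,260:400]
    cv2.imwrite(f'pics/{n}5.png',cv2.resize(a,None,fx=3.5,fy=3.5,interpolation=cv2.INTER_CUBIC))
a,b=cv2.imread('pics/scene5.png'),cv2.imread('pics/side5.png')
c=np.zeros((600,800,3),np.uint8);a=cv2.resize(a,(400,178));b=cv2.resize(b,(400,457)); c[:178,:400]=a;c[:457,400:]=b; cv2.imwrite('pics/b5.png',c[:460])
E
```

```text
t 10.225 pos [516.5 246.8  84.8] F [-5.6 -3.1 10.7] grip 11.0 q6 0.69
d [ 0.0003 -0.0002  0.0008] w [ 0.001  0.001 -0.002]
```

View pics/b5.png

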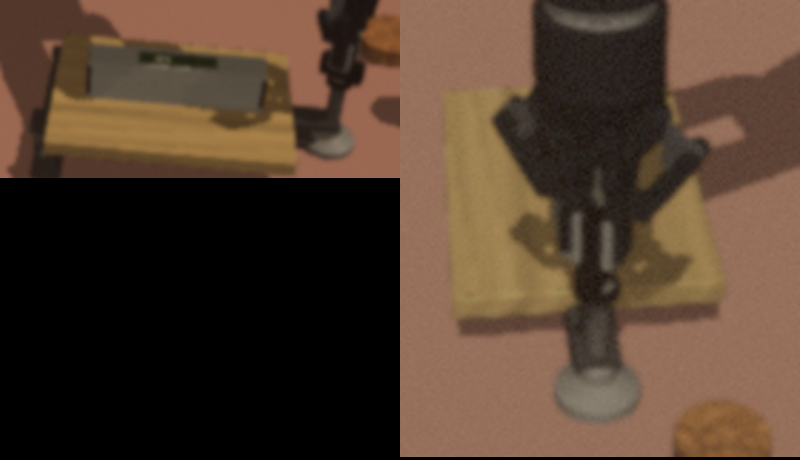

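The press reading is 6 mm of travel at about 10.7 N. The bubble is still towards the hinge end in the scene view (about (160,58) in the crop). Next I'll turn clockwise.

Call:
servo_tool(
  targets=[
    [0,0,0.003,0,0,0,0],
    [0,0,0.003,0,0,0.13,0],
    [0,0,0.003,0,0,0.26,0],
    [0,0,0.003,0,0,0.39,0],
    [0,0,0.003,0,0,0.5,0],
  ],
)

```text
clock: 10.95
position: [516.2, 247.0, 84.7]
tcp_rot: [0.944, 0.329, 0.0, 0.001]
contact_force: [-7.8, -3.6, 16.9]
grip_width: 10.9
```

```bash
python3 d.py 516.4 247.1 84 38.7; 
```

```text
t 10.95 pos [516.2 247.   84.7] F [-7.8 -3.6 16.9] grip 10.9 q6 1.2
d [0.0002 0.0001 0.0007] w [ 0.001  0.    -0.005]
```

Call:
servo_tool(
  targets=[
    [0,0,0.003,0,0,0.12,0],
    [0,0,0.003,0,0,0.24,0],
    [0,0,0.003,0,0,0.36,0],
    [0,0,0.003,0,0,0.45,0],
    [0,0,0.003,0,0,0.45,0],
  ],
)

```text
clock: 11.58
position: [516.0, 247.5, 84.7]
tcp_rot: [0.994, 0.11, -0.0, 0.0]
contact_force: [-8.3, -3.9, 16.5]
grip_width: 11.0
```

Call:
servo_tool(
  targets=[
    [0,0,0.003,0,0,0,0],
    [0,0,0.003,0,0,0,0],
    [0,0,0.003,0,0,0,0],
    [0,0,0.003,0,0,0,0],
    [0,0,0.003,0,0,0,0],
  ],
)

```text
clock: 12.2
position: [516.0, 247.5, 84.7]
tcp_rot: [0.994, 0.11, -0.0, 0.001]
contact_force: [-8.3, -4.4, 17.0]
grip_width: 11.6
```

```bash
python3 d.py 516.4 247.1 84 12; cat > b.py <<'E'
import sys
from h import *
def bub(s,tag):
    M=s['T']; Mi=np.linalg.inv(M); rv=cv2.Rodrigues(Mi[:3,:3])[0]
    # rectify the top face of the level: 6 px per mm, u along shelf +y, v along shelf x
    ey=np.array([-.124,.992,0]); ex=np.array([.992,.124,0]); c=np.array([537,80,105.])
    W=[c+a*ey+b*ex for a,b in((-60,-30),(60,-30),(60,30),(-60,30))]
    K=np.array(s['camera_matrix']); D=np.array(s['dist'])
    p=cv2.projectPoints(np.array(W),rv,Mi[:3,3],K,D)[0].reshape(-1,2).astype(np.float32)
    H=cv2.getPerspectiveTransform(p,np.float32([[0,0],[720,0],[720,360],[0,360]]))
    o=cv2.warpPerspective(s['frame'],H,(720,360),flags=cv2.INTER_CUBIC)
    cv2.imwrite(f'pics/{tag}.png',o); return o
if __name__=='__main__':
    bub(snap('scene'),sys.argv[1])
E
python3 b.py t6; python3 - <<'E'
from h import *
u,v=np.meshgrid(np.arange(640),np.arange(480)); px=np.c_[u.ravel(),v.ravel()]
for n in('scene','side'):
  for tag in('0','n'):
    s=pickle.load(open(n+'0.pkl','rb')) if tag=='0' else snap(n)
    P=depth(s,px); h=cv2.cvtColor(s['frame'],cv2.COLOR_BGR2HSV).reshape(-1,3)
    e=(P[:,:2]-[537,80]); a=e@[.992,.124]; b=e@[-.124,.992]
    m=(s['range_z'].ravel()>0)&(abs(a)<82)&(abs(b)<115)&(abs(P[:,2]-56)<9)&(abs(a)>30)
    A=np.c_[a[m],b[m],np.ones(m.sum())]; f=np.linalg.lstsq(A,P[m,2],rcond=None)[0]; print(n,tag,m.sum(),f)
E
```

```text
t 12.2 pos [516.  247.5  84.7] F [-8.3 -4.4 17. ] grip 11.6 q6 1.65
d [0.0003 0.0005 0.0007] w [0.001 0.    0.012]
scene 0 2833 [-1.16678194e-03 -4.29539438e-02  5.57683780e+01]
scene n 1857 [-3.65644959e-03 -4.86202207e-03  6.06801367e+01]
side 0 3375 [-2.70301863e-04 -4.49542514e-02  5.60704327e+01]
side n 2629 [-6.85029675e-04 -7.43566585e-03  6.08167100e+01]
```

View pics/t6.png

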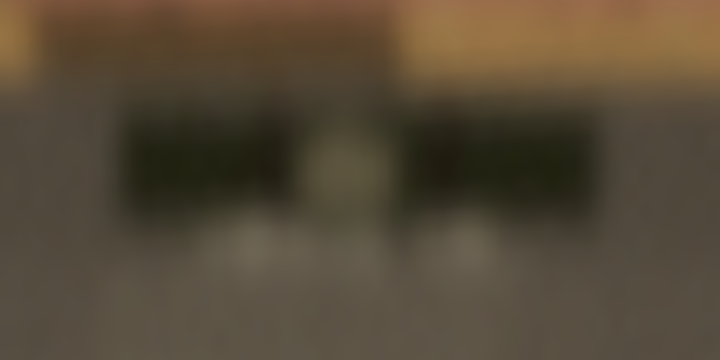

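The rectified vial spans columns 120 to 600 at 6 px/mm, and the bubble is near 347, about 2 mm to the hinge side. Depth gives 0.005–0.007 rad left, so I'll turn 0.15 rad more.

Call:
servo_tool(
  targets=[
    [0,0,0.003,0,0,0.08,0],
    [0,0,0.003,0,0,0.15,0],
    [0,0,0.003,0,0,0.15,0],
    [0,0,0.003,0,0,0.15,0],
    [0,0,0.003,0,0,0.15,0],
  ],
)

```text
clock: 12.98
position: [516.0, 247.7, 84.7]
tcp_rot: [0.999, 0.036, -0.0, 0.001]
contact_force: [-8.4, -4.0, 17.8]
grip_width: 10.9
```

Call:
servo_tool(
  targets=[
    [0,0,0.003,0,0,0.0,0],
    [0,0,0.003,0,0,0.0,0],
    [0,0,0.003,0,0,0.0,0],
    [0,0,0.003,0,0,0.0,0],
    [0,0,0.003,0,0,0.0,0],
  ],
)

```text
clock: 13.6
position: [516.0, 247.7, 84.6]
tcp_rot: [0.999, 0.036, -0.0, 0.001]
contact_force: [-8.5, -3.3, 15.9]
grip_width: 11.0
```

```bash
python3 b.py t7; python3 - <<'E'
from h import *
u,v=np.meshgrid(np.arange(640),np.arange(480)); px=np.c_[u.ravel(),v.ravel()]
for n in('scene','side'):
    s=snap(n); P=depth(s,px)
    e=(P[:,:2]-[537,80]); a=e@[.992,.124]; b=e@[-.124,.992]; ok=s['range_z'].ravel()>0
    m=ok&(abs(a)<82)&(abs(b)<115)&(abs(P[:,2]-60)<9)&(abs(a)>30)
    f=np.linalg.lstsq(np.c_[a[m],b[m],np.ones(m.sum())],P[m,2],rcond=None)[0]; print(n,f)
    m=ok&(abs(a)<50)&(abs(b)<115)&(abs(P[:,2]-109)<5); print('level top in shelf frame',cv2.minAreaRect(np.c_[a[m],b[m]].astype(np.float32)))
st=robot.get_state();print(st['clock'],st['position'],st['contact_force'],st['grip_width'])
E
```

```text
scene [-2.92205177e-03  1.34630175e-03  6.14473389e+01]
level top in shelf frame ((0.09902191162109375, -0.14725494384765625), (179.7583465576172, 37.198394775390625), 89.72248077392578)
side [ 4.15834962e-04 -7.56063679e-04  6.15874055e+01]
level top in shelf frame ((10.694668769836426, 32.75239562988281), (116.94631958007812, 13.085648536682129), 89.99092864990234)
13.75 [515.95922433 247.6930325   84.65388369] [-8.37734709 -4.57848008 15.79813844] 10.944762177174422
```

View pics/t7.png

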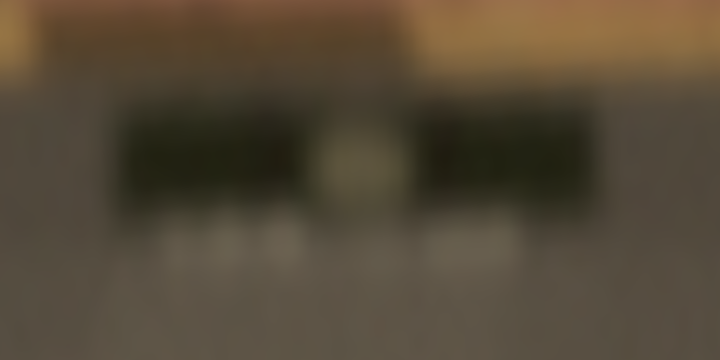

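The bubble is now centred: about column 361 in a vial spanning 120–600. The shelf slope is about 0 (+0.001 and −0.001 rad), and the knob is down at the stop with 16 N. I'll hand in.

```bash
python3 -c "
from station import robot
print(robot.hand_in()); s=robot.get_state(); print(s['clock'],s['position'],s['contact_force'],s['grip_width'])"
```

```text
the job is handed in; nothing more can be done
None
the job is handed in; nothing more can be done
```

I placed the spirit level on the middle of the shelf, pressed it down and let go. I then gripped the wing knob, pushed it down about 6 mm and turned it about 1.1 rad clockwise in all. The job was handed in at about 13.8 s with the knob still gripped and held down; hand-in reports no verdict.

- **Press on the level:** the wrist read about 19 N upward while the level was pressed onto the shelf, well over the 6 N needed.
- **Bubble:** in the last picture it stood within about 0.5 mm of the middle. It was a blurred view, but the bubble and depth readings agreed.
- **Shelf slope:** the two cameras' depth gave +0.001 and −0.001 rad.
- **Level position:** the scene camera put it within 1 mm of the shelf's middle and under 0.01 rad off lengthwise. The side camera's figure for this was unusable, most likely because the gripper blocked its view.
- **Knob:** it was held down with about 16 N and an 11 mm finger reading. The bar is nominally 14 mm, and the fingers read low on the level too (28.5 mm on 30 mm).
- **Bowl, jar and cork disc:** the arm kept well clear of all three, but I did not measure their positions again at the end.

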